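Clear the mixing scale and swing the lamp over its pan

TASK

The check of the paint-mixing scale is finished: make it ready for mixing. First take the steel check weight off the pan and set it down gently, upright, in its own storage block, the one whose pocket it fits closely. Then swing the jointed lamp round until its round head hangs centred over the empty pan, leave it standing there, and leave the other things on the bench alone.

Things in the scene. Friction and masses are not known exactly. Their poses are not given: they have to be found in the camera images.
- check_weight: Loose steel weight standing upright on the pan: plain cylinder 44 mm in diameter and 66 mm tall, with a narrower knob (24 mm across) on top, 84 mm tall in all, about 0.75 kg. Origin at the centre of its underside, z up.
- block_medium: Fixed wooden storage block 84 x 84 x 28 mm with one round pocket in the middle of its top, 50 mm across and 20 mm deep, empty at the start: the check weight's own place. Origin at the centre of its underside (6 mm above the bench, on a plywood board), pocket floor 8 mm above it. The three blocks stand in a row in any order, centres 105 mm from one to the next.
- block_large: Fixed wooden storage block like the others, but its pocket is 66 mm across; it belongs to a bigger weight that is away, and stays empty. Origin at the centre of its underside.
- block_small: Fixed wooden storage block like the others, with a 38 mm pocket in which the small weight stands. Origin at the centre of its underside.
- small_weight: Loose steel weight, 32 mm in diameter, 62 mm tall with its knob, standing in the small block's pocket. To be left alone. Origin at the centre of its underside.
- pan_center (a point): Centre of the upper face of the scale's round steel pan, 160 mm across, 70 mm above the bench. The scale is fixed: black base 200 x 190 mm, 47 mm tall, under the pan, with a console 37 mm tall on the robot's side that ends 148 mm from the pan's centre.
- lamp_stand: Fixed foot and upright post of the lamp: white round foot 140 mm across, post to 222 mm height. Origin at the centre of its underside; the axis of the lamp's first hinge goes up through it.
- lamp_lower (a joint): Turn (rad) of the lamp's first link about the upright post, growing anticlockwise seen from above: the direction from the post to the elbow lies at 2.18 + this value from world x. Link 260 mm from hinge to hinge, white tube at 234 mm height (elbow joint from 203 to 245 mm). Range -1.4 to 2.6. Stiff friction hinge, about 0.8 N m: stays where it is left.
- lamp_upper (a joint): Turn (rad) of the lamp's second link at the elbow, growing anticlockwise seen from above: the direction from the elbow to the head is that of the first link + 2.40 + this value (stretched out at -2.40, beyond its range). 260 mm from elbow to the centre of the lamp head, at 213 mm height. Range -2.1 to 0.4. Stiff friction hinge, about 0.8 N m: stays where it is left.
- lamp_grip (a point): Point to grip the lamp: on the axis of the black upright grip, 28 mm in diameter, that stands on top of the round lamp head from 235 to 306 mm height; this point is at 281 mm height. The head can be moved freely in the horizontal plane by it.
- lamp_center (a point): Centre of the underside of the lamp head (white disc 110 mm across, underside 200 mm above the bench), straight below the grip.
- toner_bottle: Loose white bottle 60 mm in diameter, 150 mm tall, beyond the scale. To be left alone. Origin at the centre of its underside.
- flake_jar: Loose black jar 64 mm in diameter, 85 mm tall, beyond the scale. To be left alone. Origin at the centre of its underside.
- mixing_cup: Loose open white cup 80 mm in diameter, 100 mm tall, beyond the storage blocks. To be left alone. Origin at the centre of its underside.
Mind the look-alikes: they are no part of the job. Leave any purple look-alike of the check_weight alone.

How it is judged:
By the outcome, as a careful person would: the job done as asked, in the order asked, and still so for the second after the job is handed in, with the robot touching nothing.
It also fails if it takes over 64 s, if anything falls off the work surface, if the arm or the gripper's body presses on something with over 40 N, if the wrist force passes 120 N, or if a joint passes its speed limit or range.

ROBOT

A 6-joint arm with a two-finger parallel gripper is mounted at the origin on the work surface. World frame = base frame: x ahead of the robot, y to its left, z up, the work surface at z = 0. Lengths are in m, angles in rad, forces in N, time in s.
With the tool pointing down it reaches from about 0.3 to 0.875 m from the base axis. Payload 6.4 kg.
Tool frame: the origin (TCP) lies midway between the tips of the shut fingers; the grasp point (between the pads) lies 19 mm behind it; z points along the fingers, y is the line along which they close (so a half turn about z gives the same grasp; the last joint's range is limited). The gripper opens to 85 mm and grips with 20 to 120 N. Pads are 22 mm wide; open, the fingers measure 114 mm over their backs; the gripper's body (76 mm by 85 mm) begins 54 mm behind the grasp point. The pads swing forward as they close: fully open they stand 13 mm farther back than shut.
Start: joints at [1.128, 0.181, 1.607, -0, 1.354, -0.206], TCP at [0.135, 0.559, 0.231] pointing down, gripper open.
Joint ranges: [-2.99, 2.99], [-0.89, 2.07], [0.3, 2.58], [-1.14, 4.28], [0, 2.63], [-3.12, 3.12]. Speed limits (rad/s): [2.57, 2.57, 3.01, 3.14, 3.14, 3.14].

INTERFACE

Orientations are given as a unit quaternion [w, x, y, z].
In Python, from bench import * gives the robot as it stands.
- The arm moves only by the tool play_rows, never from a script. Its argument "plan" is a list of rows, each a list of 3 entries, a list of its own where there are three numbers: the finger opening in mm, from 0 to 85.4, then the shift along the tool's x, y, z normalised to -1 to 1, where 1 is 40 cm, then the turn about the tool's z normalised to -1 to 1, where 1 is pi rad. A call has 1 to 10 rows; each row is the pose to reach, as a shift and turn from the pose commanded when the call began, along the tool's axes at that moment, turning the shorter way round; what a row does not reach only later rows make up. A row lasts 1/10 s, in which the tool goes at most 50 mm and 8.59 degrees, less where a joint would pass 70% of its speed; a pose out of reach is approached as far as the arm can. A call with a number of a shift or a turn outside -1 to 1 is refused whole. A call with a gripper value outside its range is refused whole. The fingers move at their own pace and stop on an object; the grip force is fixed at half the most. Time passes only in rows, so rows that repeat a pose let the fingers close. It gives the time, the measured TCP pose, the force, the opening and the grip force at its end, in the units of the state.
- get_obs(): the state, without advancing time (a new reading comes with each control period).
- camera(name): name is "scene" or "top"; returns a dict with "image" (384x512x3 uint8, red, green, blue), "range_z" (384x512 float32, m along the optical axis (not along the pixel's ray), 0 where there is no reading), "intrinsics" (3x3 intrinsics, pixels), "rvec" (rotation vector, rad) and "tvec" (3), from world to camera coordinates, as OpenCV has them. Camera axes: x right, y down, z forward; pixel columns grow to the right and rows downward; lengths in m; the calibration is good to about 2 mm. A picture is of the moment at which its call begins.
- hand_in(): hands the job in; it is judged then, once.
Trained networks look in a picture, given as the dict that the camera call returned (one of the last four; its "shot" number tells which), for a name from the list of things; names that differ only in an ending like _2 or _b are one class to them, and where a whole thing is asked for, a point or a joint stands for the part that bears it (a point fixed in the world has none). Each returns a list of dicts, best first, with "conf" (0 to 1); they miss things now and then, are a little off and sometimes report something else, mostly with a low value. They report only what shows in the picture. A call takes as long as a camera call. They do not tell look-alikes from the thing itself.
- search_frame(picture, label): "rect" ([centre column, centre row, width, height] in pixels, round what is visible of it).
- masks_of(picture, label): "mask" (384x512 bool, what is visible of it) and "rect" ([centre column, centre row, width, height] in pixels, round what is visible of it).
The state is a dict: "time_s": time; "q": joint angles; "dq": joint speeds; "joint_efforts": joint torques, N m; "eef_pos": TCP position; "eef_rot": TCP orientation; "wrist_force": force on the tool from outside, world axes, zero at the start; "torque": the same for the moment, N m; "opening": opening from 0.0 (shut) to 1.0 (fully open); "grasp_force": force on a finger pad.
Only numpy, scipy, OpenCV 4.12 (cv2) and the standard library are available. Lean on these libraries where they do the work, as an engineer would, in place of code of your own. Each camera call takes 0.05 s, during which the arm holds its last target. There are 200 camera calls.

## Working session

There is one attempt and no reset: what is moved stays moved. The work goes in short steps, Python scripts to look and compute and a tool call to move; the robot and the scene stay as the last step left them, time stands still between calls to the robot, and variables do not carry over. Pictures are saved under pics/ and viewed, at most 10 in all, crops included, and the job is handed in when it is done.

Besides the shell and the picture viewer there is one more tool, called after "Request:" by a JSON object that holds its "method" and its "body". play_rows: Moves the arm, as the interface text tells. Its arguments: {"type":"object","properties":{"plan":{"type":"array","items":{"type":"array"}}},"required":["plan"]}

```bash
mkdir -p pics; cat > h.py <<'E'
from bench import *
import numpy as np, cv2
def cam(n):
    c=camera(n); c['R']=cv2.Rodrigues(np.array(c['rvec'],float))[0]; c['t']=np.array(c['tvec'],float).ravel(); c['K']=np.array(c['intrinsics'],float); return c
def world(c,mask=None):
    z=c['range_z']; v,u=np.nonzero((z>0)&(mask if mask is not None else True)); zz=z[v,u]
    p=np.stack([(u-c['K'][0,2])/c['K'][0,0]*zz,(v-c['K'][1,2])/c['K'][1,1]*zz,zz],1)
    return (p-c['t'])@c['R'],u,v
def proj(c,P):
    p=np.atleast_2d(P)@c['R'].T+c['t']; q=p@c['K'].T; return q[:,:2]/q[:,2:]
def save(c,n): cv2.imwrite('pics/'+n,c['image'][:,:,::-1])
E
cat > a.py <<'E'
from h import *
for n in ['scene','top']:
    c=cam(n); save(c,n+'0.png')
    print(n,'campos',(-c['R'].T@c['t']).round(3))
    for l in ['check_weight','block_medium','block_large','block_small','small_weight','lamp_stand','lamp_lower','lamp_upper','lamp_grip','toner_bottle','flake_jar','mixing_cup']:
        try:
            for d in masks_of(c,l)[:3]:
                P,u,v=world(c,d['mask'])
                if len(P)==0: continue
                zt=np.percentile(P[:,2],97); T=P[P[:,2]>zt-.006]
                print(l,round(d['conf'],2),np.round(d['rect']).astype(int),'ztop',zt.round(3),'topc',((T.min(0)+T.max(0))/2).round(3)[:2],'ext',np.ptp(T,axis=0).round(3)[:2],'zmin',P[:,2].min().round(3))
        except Exception as e: print(l,e)
E
python3 a.py
```

```text
scene campos [ 1.061 -0.506  1.369]
check_weight 0.78 [230 205  15  21] ztop 0.156 topc [0.518 0.081] ext [0.022 0.023] zmin 0.064
check_weight 0.73 [242 171  11  20] ztop 0.085 topc [0.423 0.237] ext [0.018 0.025] zmin -0.005
check_weight 0.73 [277 198  16  20] ztop 0.087 topc [0.583 0.225] ext [0.022 0.025] zmin -0.006
block_medium 0.64 [158 304  31  36] ztop 0.039 topc [ 0.512 -0.285] ext [0.106 0.111] zmin 0.002
block_large 0.91 [194 305  33  34] ztop 0.038 topc [ 0.6   -0.227] ext [0.115 0.109] zmin 0.002
block_small 0.57 [125 300  32  37] ztop 0.039 topc [ 0.425 -0.343] ext [0.109 0.112] zmin 0.001
lamp_stand 0.7 [289 138  90 121] ztop 0.281 topc [0.446 0.339] ext [0.028 0.03 ] zmin -0.172
lamp_lower 0.83 [289 113  82  70] ztop 0.3 topc [0.446 0.34 ] ext [0.028 0.028] zmin -0.173
lamp_lower 0.43 [159 304  33  38] ztop 0.039 topc [ 0.511 -0.285] ext [0.109 0.111] zmin -0.004
lamp_upper 0.6 [281 115  72  51] ztop 0.305 topc [0.446 0.34 ] ext [0.028 0.028] zmin -0.001
lamp_grip 0.72 [279 115  69  51] ztop 0.304 topc [0.444 0.34 ] ext [0.031 0.028] zmin -0.16
lamp_grip 0.16 [288 13
[... 1681 characters left out ...]
439 0.341] ext [0.024 0.025] zmin -0.006
lamp_upper 0.8 [171 231  76  29] ztop 0.303 topc [0.439 0.341] ext [0.024 0.025] zmin -0.006
lamp_grip 0.72 [172 232  81  26] ztop 0.303 topc [0.439 0.341] ext [0.024 0.025] zmin -0.005
lamp_grip 0.53 [368 236  28  28] ztop 0.04 topc [ 0.418 -0.338] ext [0.103 0.108] zmin -0.004
lamp_grip 0.32 [352 216  26  27] ztop 0.038 topc [ 0.507 -0.285] ext [0.113 0.102] zmin -0.002
toner_bottle 0.54 [368 234  26  24] ztop 0.039 topc [ 0.42  -0.338] ext [0.108 0.108] zmin 0.007
flake_jar 0.74 [246 161  15  18] ztop 0.088 topc [0.735 0.164] ext [0.051 0.05 ] zmin 0.007
mixing_cup 0.77 [321 153  20  21] ztop 0.101 topc [ 0.764 -0.15 ] ext [0.077 0.078] zmin -0.004
```

```bash
cat > b.py <<'E'
from h import *
s=cv2.imread('pics/scene0.png'); t=cv2.imread('pics/top0.png')
cv2.imwrite('pics/scene_big.png',cv2.resize(s[60:360,80:480],(800,600),interpolation=cv2.INTER_CUBIC))
a=cv2.resize(t[145:255,200:400],(800,440),interpolation=cv2.INTER_CUBIC)
cv2.imwrite('pics/top_big.png',a)
cs=[(cam('scene')),(cam('top'))]
for c in cs:
    P,u,v=world(c)
    def rim(lab,m):
        Q=P[m]; 
        (cx,cy),r=cv2.minEnclosingCircle(Q[:,:2].astype(np.float32)); print(lab,len(Q),'c',round(cx,4),round(cy,4),'r',round(r,4),'mean',Q.mean(0).round(4))
    near=lambda x,y,r:np.hypot(P[:,0]-x,P[:,1]-y)<r
    z=P[:,2]
    rim('pan',near(.515,.08,.1)&(z>.062)&(z<.076))
    rim('knob',near(.515,.08,.03)&(z>.148)&(z<.162))
    rim('grip',near(.442,.34,.03)&(z>.297)&(z<.312))
    rim('head',near(.442,.34,.08)&(z>.22)&(z<.24))
    for x,y in [(.508,-.285),(.597,-.225),(.42,-.34)]:
        m=near(x,y,.075)&(z>.026)&(z<.042)
        Q=P[m][:,:2].astype(np.float32); r=cv2.minAreaRect(Q); print('blk',np.round(r[0],4),np.round(r[1],4),round(r[2],1),'pocket px',(near(x,y,.03)&(z<.026)).sum(), 'zmed',np.median(P[m][:,2]).round(4))
E
python3 b.py; python3 -c "
from bench import *;print(get_obs())"
```

```text
pan 1320 c 0.5266 0.0651 r 0.0816 mean [0.5334 0.056  0.07  ]
knob 40 c 0.5181 0.0809 r 0.0117 mean [0.5189 0.0804 0.1545]
grip 59 c 0.4439 0.3412 r 0.0159 mean [0.4456 0.3383 0.3048]
head 487 c 0.4549 0.3486 r 0.0669 mean [0.4526 0.332  0.2291]
blk [ 0.5089 -0.286 ] [0.1491 0.0888] 49.0 pocket px 187 zmed 0.0341
blk [ 0.5881 -0.2385] [0.1163 0.0883] 51.3 pocket px 286 zmed 0.0342
blk [ 0.4329 -0.3298] [0.1175 0.0892] 49.6 pocket px 15 zmed 0.034
pan 1024 c 0.5227 0.0652 r 0.0798 mean [0.5221 0.0638 0.0685]
knob 29 c 0.5133 0.0812 r 0.0121 mean [0.5124 0.0814 0.1519]
grip 50 c 0.4398 0.3402 r 0.0137 mean [0.4397 0.3402 0.304 ]
head 472 c 0.4441 0.3534 r 0.0642 mean [0.4404 0.3397 0.2285]
blk [ 0.5069 -0.2842] [0.1491 0.0874] 47.9 pocket px 110 zmed 0.0323
blk [ 0.5854 -0.2379] [0.1146 0.0857] 51.2 pocket px 146 zmed 0.032
blk [ 0.43   -0.3301] [0.1184 0.0855] 49.9 pocket px 13 zmed 0.0326
{'time_s': 1.4, 'q': array([ 1.12770650e+00,  1.80801725e-01,  1.60699389e+00,  5.52432519e-06,
        1.35382102e+00, -2.06307183e-01]), 'dq': array([-0.00103872,  0.00092002, -0.00209932,  0.00055359,  0.00212957,
        0.00160892]), 'joint_efforts': array([ 6.81144720e-04, -4.44838750e+01, -3.51678658e+01, -2.36177884e-04,
        7.48339371e-04, -2.85995134e-05]), 'eef_pos': array([0.13487135, 0.55896965, 0.23129044]), 'eef_rot': array([-6.38149804e-06,  1.18115536e-01,  9.92999859e-01, -1.05028586e-05]), 'wrist_force': array([0.46554679, 0.53507531, 0.1726018 ]), 'torque': array([-0.01378153, -0.03855371,  0.00647017]), 'grasp_force': 0.0, 'opening': 0.9999945846324664}
```

View pics/scene_big.png

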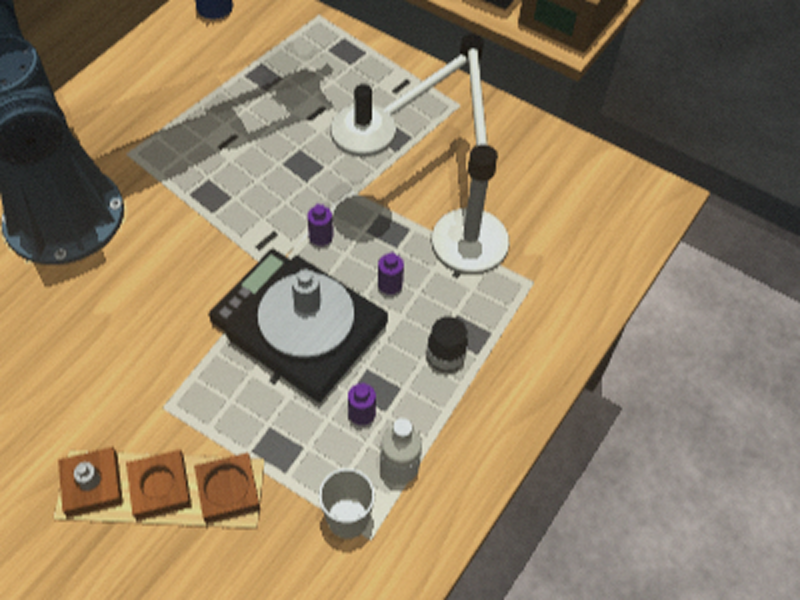

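View pics/top_big.png

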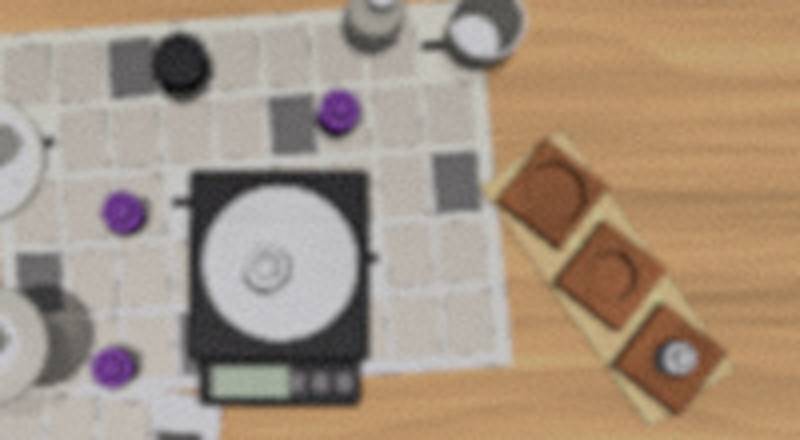

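The steel weight is the grey one on the pan, at about (232,205) in the full scene image. It could be confused with three purple look-alikes at scene px (240,172), (275,197) and (261,262), and with the small steel weight in its block at (122,296). The medium block is the middle one, at (158,304). The large pocket is at (194,305).

```bash
cat >> h.py <<'E'
from scipy.spatial.transform import Rotation as Rn
def to(*targets, base=None):
    o=get_obs(); p=np.array(o['eef_pos']) if base is None else np.array(base)
    w,x,y,z=o['eef_rot']; R=Rn.from_quat([x,y,z,w]).as_matrix()
    for t in targets: print(t,'->',((np.array(t)-p)@R/0.4).round(4).tolist(), 'mm',round(np.linalg.norm(np.array(t)-p)*1e3))
E
python3 - <<'E'
from h import *
to((.22,.30,.25),(.5155,.081,.25))
to((.5155,.081,.25),(.5155,.081,.17),(.5155,.081,.098),base=(.22,.30,.25))
for n in ['scene','top']:
    c=cam(n);P,u,v=world(c);z=P[:,2]
    m=(P[:,0]>.5)&(P[:,0]<.9)&(P[:,1]>.22)&(z>.195)&(z<.30)&(np.hypot(P[:,0]-.442,P[:,1]-.34)>.08)
    Q=P[m]; 
    k,lab,st,ce=cv2.connectedComponentsWithStats((lambda M:(M.__setitem__((v[m],u[m]),1),M)[1])(np.zeros((384,512),np.uint8)))
    for b in [(z>.003)&(z<.03)]:
        F=P[b&(P[:,0]>.6)&(P[:,1]>.25)]
    print(n,len(Q),'foot',F[:,:2].min(0).round(3),F[:,:2].max(0).round(3),'tubes bbox',Q.min(0).round(3),Q.max(0).round(3))
    T=P[m&(z>.236)]; print('joint tops',[T[i].round(3).tolist() for i in (T[:,1].argmax(),T[:,0].argmax(),T[:,1].argmin())])
im=cv2.imread('pics/top0.png'); s=cv2.imread('pics/scene0.png')
cv2.imwrite('pics/close.png',np.hstack([cv2.resize(s[180:230,205:255],(400,400),interpolation=cv2.INTER_CUBIC),cv2.resize(s[280:330,135:185],(400,400),interpolation=cv2.INTER_CUBIC)]))
E
```

```text
(0.22, 0.3, 0.25) -> [-0.3588, -0.5794, -0.0468] mm 273
(0.5155, 0.081, 0.25) -> [-1.2053, -0.9384, -0.0468] mm 611
(0.5155, 0.081, 0.25) -> [-0.8466, -0.3589, -0.0] mm 368
(0.5155, 0.081, 0.17) -> [-0.8466, -0.3589, 0.2] mm 376
(0.5155, 0.081, 0.098) -> [-0.8466, -0.3589, 0.38] mm 398
scene 782 foot [0.6  0.25] [0.994 1.459] tubes bbox [0.5   0.361 0.195] [0.9   1.455 0.253]
joint tops [[0.887, 1.449, 0.243], [0.89, 1.445, 0.237], [0.656, 0.361, 0.236]]
top 448 foot [0.6  0.25] [0.944 0.744] tubes bbox [0.502 0.364 0.202] [0.663 0.61  0.249]
joint tops [[0.503, 0.61, 0.242], [0.663, 0.396, 0.241], [0.646, 0.365, 0.246]]
```

View pics/close.png

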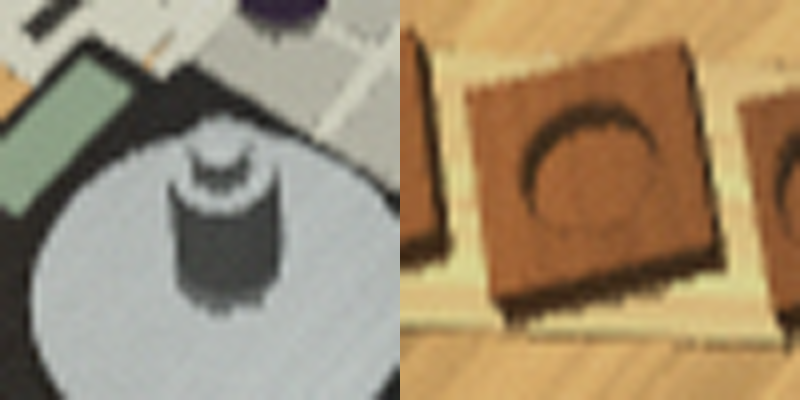

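The left crop shows the grey steel weight with its knob on the pan, which confirms the choice. The right crop shows the empty mid-size pocket of the middle block.

Request:
{"method": "play_rows", "body": {"plan": [[85.4,[-0.359,-0.579,-0.047],0],[85.4,[-0.359,-0.579,-0.047],0],[85.4,[-0.359,-0.579,-0.047],0],[85.4,[-0.359,-0.579,-0.047],0],[85.4,[-0.359,-0.579,-0.047],0],[85.4,[-0.359,-0.579,-0.047],0],[85.4,[-0.359,-0.579,-0.047],0],[85.4,[-0.359,-0.579,-0.047],0]]}}

```text
time_s: 2.3
eef_pos: [0.2205, 0.3002, 0.2505]
eef_rot: [0.0, 0.119, 0.993, 0.001]
wrist_force: [-0.8, 0.4, -0.1]
opening: 0.999
grasp_force: 0.0
```

Request:
{"method": "play_rows", "body": {"plan": [[85.4,[-0.847,-0.359,0],0],[85.4,[-0.847,-0.359,0],0],[85.4,[-0.847,-0.359,0],0],[85.4,[-0.847,-0.359,0],0],[85.4,[-0.847,-0.359,0],0],[85.4,[-0.847,-0.359,0],0],[85.4,[-0.847,-0.359,0],0],[85.4,[-0.847,-0.359,0],0],[85.4,[-0.847,-0.359,0],0],[85.4,[-0.847,-0.359,0],0]]}}

```text
time_s: 3.3
eef_pos: [0.5152, 0.0824, 0.2492]
eef_rot: [-0.001, 0.118, 0.993, 0.0]
wrist_force: [0.1, 0.2, -0.6]
opening: 1.001
grasp_force: 0.0
```

```bash
python3 - <<'E'
from h import *
c=cam('scene'); d=cam('top'); save(c,'s1.png'); save(d,'t1.png')
cv2.imwrite('pics/over.png',np.hstack([cv2.resize(c['image'][110:250,180:320,::-1],(400,400)),cv2.resize(d['image'][140:260,190:310,::-1],(400,400))]))
o=get_obs();print(o['time_s'],o['eef_pos'],o['q'].round(2))
to((.5155,.081,.17),(.5155,.081,.098))
E
```

```text
3.4 [0.51471661 0.08273966 0.24979779] [-0.07  0.04  1.72  0.    1.38 -1.4 ]
(0.5155, 0.081, 0.17) -> [-0.0031, -0.0038, 0.1995] mm 80
(0.5155, 0.081, 0.098) -> [-0.0033, -0.0039, 0.3795] mm 152
```

View pics/over.png

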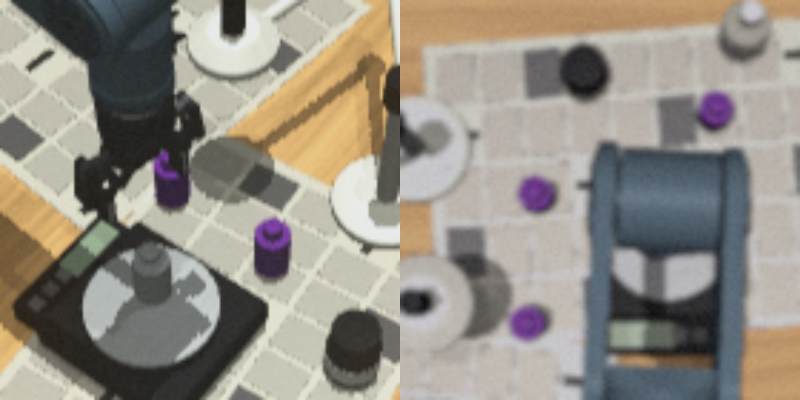

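The gripper is open directly above the weight: left view weight at (150,270), gripper above it. The top view is blocked by the arm.

Request:
{"method": "play_rows", "body": {"plan": [[85.4,[0,0,0.08],0],[85.4,[0,0,0.16],0],[85.4,[0,0,0.24],0],[85.4,[0,0,0.3],0],[85.4,[0,0,0.35],0],[85.4,[0,0,0.38],0],[85.4,[0,0,0.38],0],[85.4,[0,0,0.38],0],[85.4,[0,0,0.38],0]]}}

```text
time_s: 4.3
eef_pos: [0.5168, 0.0813, 0.0996]
eef_rot: [0.001, 0.118, 0.993, 0.0]
wrist_force: [-0.1, -0.5, 0.5]
opening: 1.005
grasp_force: 0.0
```

Request:
{"method": "play_rows", "body": {"plan": [[60,[0,0,0],0],[50,[0,0,0],0],[46,[0,0,0],0],[40,[0,0,0],0],[36,[0,0,0],0],[36,[0,0,0],0],[36,[0,0,0],0],[36,[0,0,0],0],[36,[0,0,0],0],[36,[0,0,0],0]]}}

```text
time_s: 5.3
eef_pos: [0.5165, 0.0814, 0.0989]
eef_rot: [0.001, 0.118, 0.993, 0.0]
wrist_force: [-1.0, 3.0, 7.0]
opening: 0.501
grasp_force: 60.5
```

Request:
{"method": "play_rows", "body": {"plan": [[36,[0,0,-0.02],0],[36,[0,0,-0.06],0],[36,[0,0,-0.12],0],[36,[0,0,-0.18],0],[36,[0,0,-0.24],0],[36,[0,0,-0.3],0],[36,[0,0,-0.3],0],[36,[0,0,-0.3],0]]}}

```text
time_s: 6.1
eef_pos: [0.5151, 0.081, 0.217]
eef_rot: [-0.001, 0.118, 0.993, -0.0]
wrist_force: [0.0, -0.0, -7.8]
opening: 0.5
grasp_force: 62.2
```

```bash
cat > m.py <<'E'
from h import *
# pooled readings
o=[get_obs() for _ in range(3)][-1]; print(o['time_s'],o['eef_pos'],o['eef_rot'],'op',o['opening'],'F',o['wrist_force'].round(1),'q6',o['q'][5])
for n in ['scene','top']:
    c=cam(n); save(c,n+'_held.png')
    for l in ['check_weight']:
        for d in masks_of(c,l)[:4]:
            P,u,v=world(c,d['mask'])
            if len(P): print(n,l,round(d['conf'],2),np.round(d['rect']).astype(int),'med',np.median(P,axis=0).round(3),'zrange',np.percentile(P[:,2],[3,97]).round(3),'xr',np.percentile(P[:,0],[3,97]).round(3),'yr',np.percentile(P[:,1],[3,97]).round(3))
to((.508,-.285,.215),(.508,-.285,.12))
E
python3 m.py
```

```text
6.1 [0.51506561 0.08096049 0.21696986] [-7.03050195e-04  1.18186171e-01  9.92991194e-01 -1.54627587e-04] op 0.5000248359962017 F [ 0.  -0.  -7.8] q6 -1.4056462798158127
scene check_weight 0.83 [259 261  17  22] med [ 0.693 -0.01   0.064] zrange [0.008 0.087] xr [0.672 0.708] yr [-0.022  0.015]
scene check_weight 0.65 [231 186  18  22] med [0.529 0.072 0.236] zrange [0.191 0.271] xr [0.514 0.538] yr [0.058 0.1  ]
scene check_weight 0.61 [275 198  12  20] med [0.59  0.217 0.062] zrange [0.006 0.086] xr [0.565 0.604] yr [0.206 0.241]
top check_weight 0.6 [228 237  12  10] med [0.417 0.238 0.066] zrange [0.036 0.086] xr [0.399 0.435] yr [0.219 0.258]
top check_weight 0.58 [232 198   5   9] med [0.573 0.227 0.069] zrange [0.061 0.086] xr [0.559 0.591] yr [0.212 0.241]
(0.508, -0.285, 0.215) -> [-0.1989, -0.8935, 0.0024] mm 366
(0.508, -0.285, 0.12) -> [-0.1998, -0.8933, 0.2399] mm 379
```

Request:
{"method": "play_rows", "body": {"plan": [[36,[-0.01,-0.045,0],0],[36,[-0.03,-0.134,0],0],[36,[-0.054,-0.241,0],0],[36,[-0.078,-0.348,0],0],[36,[-0.101,-0.456,0],0],[36,[-0.125,-0.563,0],0],[36,[-0.149,-0.67,0],0],[36,[-0.173,-0.777,0],0],[36,[-0.191,-0.858,0],0],[36,[-0.199,-0.8935,0],0]]}}

```text
time_s: 7.3
eef_pos: [0.5084, -0.2882, 0.2167]
eef_rot: [-0.001, 0.12, 0.993, -0.0]
wrist_force: [0.3, 0.2, -6.6]
opening: 0.498
grasp_force: 63.1
```

Request:
{"method": "play_rows", "body": {"plan": [[36,[0,0,0.06],0],[36,[0,0,0.12],0],[36,[0,0,0.18],0],[36,[0,0,0.24],0],[36,[0,0,0.24],0],[36,[0,0,0.24],0],[36,[0,0,0.24],0]]}}

```text
time_s: 8.0
eef_pos: [0.5103, -0.2855, 0.1235]
eef_rot: [0.001, 0.118, 0.993, -0.001]
wrist_force: [-0.1, 0.6, -7.0]
opening: 0.501
grasp_force: 62.8
```

```bash
cat > m2.py <<'E'
from h import *
import sys
o=get_obs(); print(o['time_s'],o['eef_pos'],o['eef_rot'].round(3),'op',o['opening'],'F',o['wrist_force'].round(1),'q',o['q'].round(2))
tag=sys.argv[1]
for n in ['scene','top']:
    c=cam(n); save(c,n+tag+'.png')
    for l in ['check_weight','block_medium']:
        for d in masks_of(c,l)[:2]:
            P,u,v=world(c,d['mask'])
            if len(P): print(n,l,round(d['conf'],2),np.round(d['rect']).astype(int),'med',np.median(P,axis=0).round(3),'z',np.percentile(P[:,2],[3,97]).round(3))
    print(n,'proj tcp',proj(c,o['eef_pos']).round(1),'blk',proj(c,[.508,-.285,.034]).round(1))
    a,b=proj(c,o['eef_pos'])[0].astype(int)
    k=c['image'][max(b-40,0):b+40,max(a-40,0):a+40,::-1]
    globals()['k'+n]=cv2.resize(k,(400,400),interpolation=cv2.INTER_CUBIC)
    P,u,v=world(c); z=P[:,2]
    m=(np.hypot(P[:,0]-.523,P[:,1]-.066)<.1)&(z>.062)&(z<.076)
    print('pan',cv2.minEnclosingCircle(P[m][:,:2].astype(np.float32)),P[m].mean(0).round(4))
cv2.imwrite('pics/hov'+tag+'.png',np.hstack([kscene,ktop]))
E
python3 m2.py 1
```

```text
8.0 [ 0.51025202 -0.28547229  0.12352765] [ 0.001  0.118  0.993 -0.001] op 0.5013302291019213 F [-0.1  0.6 -7. ] q [-0.71  0.32  1.67  0.    1.15 -2.05]
scene check_weight 0.81 [276 198  10  17] med [0.591 0.217 0.062] z [0.01  0.087]
scene check_weight 0.73 [241 174   8  19] med [0.43  0.23  0.059] z [0.01  0.087]
scene block_medium 0.84 [160 305  30  40] med [ 0.52  -0.291  0.032] z [0.007 0.099]
scene proj tcp [[151.7 289.8]] blk [[157.2 300.6]]
pan ((0.5251506567001343, 0.06265632063150406), 0.08213184028863907) [0.5288 0.0621 0.07  ]
top check_weight 0.62 [231 196   8  11] med [0.575 0.225 0.065] z [-0.003  0.085]
top check_weight 0.5 [284 176   6  11] med [0.677 0.003 0.065] z [0.032 0.085]
top block_medium 0.77 [346 212  16  23] med [ 0.506 -0.26   0.029] z [0.006 0.04 ]
top block_medium 0.2 [165 206  88  81] med [0.518 0.379 0.221] z [0.011 0.265]
top proj tcp [[359.2 211. ]] blk [[353.1 213.1]]
pan ((0.5221735835075378, 0.06503581255674362), 0.07963284105062485) [0.5223 0.0654 0.0686]
```

View pics/hov1.png

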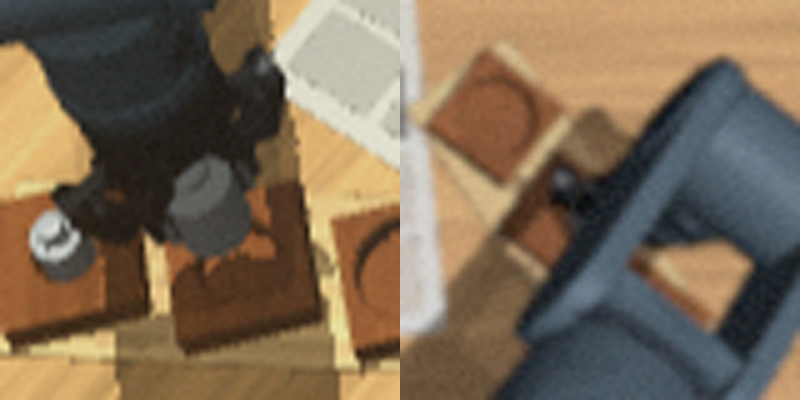

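```bash
cat > f.py <<'E'
from h import *
from scipy.optimize import minimize, least_squares
from scipy.ndimage import map_coordinates, gaussian_filter
L=np.linspace(-.040,.040,41)
def edges(x,y,yaw,z=.034):
    out=[]
    c,s=np.cos(yaw),np.sin(yaw)
    for k in (-1,0,1):
        for a in (-.042,.042):
            for P in (np.stack([L,0*L+a],1),np.stack([0*L+a,L],1)):
                P=P+[k*.105,0]; out.append(np.c_[x+c*P[:,0]-s*P[:,1],y+s*P[:,0]+c*P[:,1],0*L+z])
    return np.vstack(out)
def blockfit(c,img):
    g=[gaussian_filter(img[:,:,i].astype(float),1.0) for i in range(3)]
    G=sum(np.hypot(*np.gradient(a)) for a in g)
    def cost(p):
        u=proj(c,edges(*p)); return -map_coordinates(G,[u[:,1],u[:,0]],order=1).mean()
    best=None
    for dx in np.arange(-.012,.013,.003):
        for dy in np.arange(-.012,.013,.003):
            for yaw in (.52,.58,.64):
                p=[.508+dx,-.285+dy,yaw]; v=cost(p)
                if best is None or v<best[0]: best=(v,p)
    r=minimize(cost,best[1],method='Nelder-Mead',options=dict(initial_simplex=[np.array(best[1])+d for d in ([0,0,0],[.003,0,0],[0,.003,0],[0,0,.03])]))
    # pocket rim fit r=25
    t=np.linspace(0,2*np.pi,90)
    def cr(p): 
        u=proj(c,np.c_[p[0]+.025*np.cos(t),p[1]+.025*np.sin(t),0*t+.034]); return -map_coordinates(G,[u[:,1],u[:,0]],order=1).mean()
    q=min((minimize(cr,[r.x[0]+a,r.x[1]+b],method='Nelder-Mead') for a in(-.004,0,.004) for b in (-.004,0,.004)),key=lambda r:r.fun)
    return r.x,r.fun,q.x,q.fun
if __name__=='__main__':
    for n in ['scene','top']:
        c=cam(n); img=cv2.imread('pics/'+n+'0.png')
        print(n,[np.round(a,4) for a in blockfit(c,img)])
        if n=='scene':
            o=get_obs(); tcp=np.array(o['eef_pos'])
            P,u,v=world(c); col=c['image'][v,u].astype(float)
            for lo,hi in ((-.022,.0),(-.022,.03),(0,.035)):
                m=(np.hypot(*(P[:,:2]-tcp[:2]).T)<.032)&(P[:,2]>tcp[2]+lo)&(P[:,2]<tcp[2]+hi)&(col.mean(1)>60)&(np.ptp(col,axis=1)<25)
                Q=P[m][:,:2]
                r=least_squares(lambda p:np.hypot(*(Q-p).T)-.022,tcp[:2],loss='soft_l1',f_scale=.002)
                print('weight',m.sum(),r.x.round(4),'rel tcp',(r.x-tcp[:2]).round(4),'rms',np.sqrt((r.fun**2).mean()).round(4), 'z',P[m][:,2].min().round(3))
            print('tcp',tcp)
E
python3 f.py
```

```text
scene [array([ 0.5184, -0.2878,  0.6276]), np.float64(-47.5333), array([ 0.5482, -0.285 ]), np.float64(-54.2658)]
weight 33 [ 0.509  -0.2853] rel tcp [-0.0005 -0.0001] rms 0.0009 z 0.103
weight 98 [ 0.5092 -0.2856] rel tcp [-0.0003 -0.0004] rms 0.0019 z 0.103
weight 81 [ 0.5091 -0.2859] rel tcp [-0.0005 -0.0007] rms 0.0031 z 0.123
tcp [ 0.50954769 -0.28519805  0.12268477]
top [array([ 0.5058, -0.2776,  0.608 ]), np.float64(-43.5179), array([ 0.5457, -0.2651]), np.float64(-38.9388)]
```

```bash
cat > g.py <<'E'
from f import *
def back(c,u,v,z):
    r=c['R'].T@np.linalg.solve(c['K'],[u,v,1]); p=-c['R'].T@c['t']; return p+r*(z-p[2])/r[2]
if __name__=='__main__':
    cs={n:cam(n) for n in ['scene','top']}
    print(back(cs['scene'],158.4,300.6,.034).round(4),back(cs['top'],352.4,213.4,.034).round(4))
    # brown-top segmentation: scene
    for n in cs:
        c=cs[n]; img=cv2.imread('pics/'+n+'0.png'); 
        for sig in (0.7,1.2):
            g=gaussian_filter(img[:,:,2].astype(float),sig); t=np.linspace(0,2*np.pi,120,endpoint=False)
            cp=-c['R'].T@c['t']; cd=cp[:2]-[.508,-.285]; 
            def samp(P): u=proj(c,P); return map_coordinates(g,[u[:,1],u[:,0]],order=1)
            def cost(p,full=False):
                x,y,yaw=p; C,S=np.cos(yaw),np.sin(yaw); tot=[]
                for k in (0,1,-1):
                    for nx,ny in ((1,0),(-1,0),(0,1),(0,-1)):
                        f=lambda d: np.stack([k*.105+nx*(.042+d)-ny*L*.9, ny*(.042+d)+nx*L*.9],1)
                        W=lambda q: np.c_[x+C*q[:,0]-S*q[:,1],y+S*q[:,0]+C*q[:,1],0*L+.034]
                        diff=(samp(W(f(.003)))-samp(W(f(-.003)))).mean()
                        facing=(C*nx-S*ny)*cd[0]+(S*nx+C*ny)*cd[1]>0
                        tot.append(-diff if (facing and n=='scene') else diff)
                return tot if full else -np.mean(tot)
            x0=[.509,-.285,.58]
            r=min((minimize(cost,np.array(x0)+[a,b,0],method='Nelder-Mead',options=dict(initial_simplex=[np.array(x0)+[a,b,0]+d for d in ([0,0,0],[.002,0,0],[0,.002,0],[0,0,.02])])) for a in (-.003,.003) for b in (-.003,.003)),key=lambda r:r.fun)
            print(n,sig,r.x.round(4),round(r.fun,1),np.round(cost(r.x,True)).astype(int))
E
python3 g.py
```

```text
[ 0.511  -0.2828  0.034 ] [ 0.5067 -0.2819  0.034 ]
scene 0.7 [ 0.5071 -0.2822  0.6175] -9.8 [-16   8  17  20 -17  23  20  14   0  16  18  12]
scene 1.2 [ 0.5089 -0.2789  0.5991] -8.2 [-18  12  17  16 -13  25  15  13 -12  12  17  14]
top 0.7 [ 0.5061 -0.277   0.6141] -16.0 [19 12 18 14 11 20 20 23 15  9 17 15]
top 1.2 [ 0.5059 -0.2772  0.617 ] -13.8 [16 10 15 13 12 18 16 18 12 10 14 13]
```

```bash
cat > k.py <<'E'
from g import *
cs={n:cam(n) for n in ['scene','top']}
for n in cs:
    c=cs[n]; img=cv2.imread('pics/'+n+'0.png'); g=gaussian_filter(img[:,:,2].astype(float),.6)
    E={'scene':[(-1,0,1),(0,1,1),(0,-1,-1)],'top':[(1,0,1),(0,-1,1)]}[n]
    def samp(P): u=proj(c,P); return map_coordinates(g,[u[:,1],u[:,0]],order=1)
    def cost(p):
        x,y=p; yaw=.585; C,S=np.cos(yaw),np.sin(yaw); tot=[]
        for k in (0,1,-1):
            for nx,ny,s in E:
                W=lambda d: (lambda q: np.c_[x+C*q[:,0]-S*q[:,1],y+S*q[:,0]+C*q[:,1],0*L+.034])(np.stack([k*.105+nx*(.042+d)-ny*L*.85, ny*(.042+d)+nx*L*.85],1))
                tot.append(s*(samp(W(.0025))-samp(W(-.0025))).mean())
        return -np.mean(tot)
    gr=[(cost((x,y)),x,y) for x in np.arange(.500,.5171,.0005) for y in np.arange(-.292,-.2739,.0005)]
    gr.sort(); top=np.array(gr[:25]); print(n,'edges',top[0].round(4),'avg',top[:,1:].mean(0).round(4))
c=cs['scene']; tcp=np.array(get_obs()['eef_pos']); t=np.linspace(0,2*np.pi,60)
def crop(img,u0,v0,s,polys):
    k=cv2.resize(img[v0:v0+s,u0:u0+s],(400,400),interpolation=cv2.INTER_CUBIC); f=400/s
    for P,col in polys:
        q=((proj(c,P)-[u0,v0]+.5)*f-.5); cv2.polylines(k,[np.round(q*8).astype(np.int32)],False,col,1,cv2.LINE_AA,3)
    return k
sq=lambda x,y:np.array([[x+np.cos(.585)*a-np.sin(.585)*b,y+np.sin(.585)*a+np.cos(.585)*b,.034] for a,b in ((-.042,-.042),(.042,-.042),(.042,.042),(-.042,.042),(-.042,-.042))])
ci=lambda x,y,z,r:np.c_[x+r*np.cos(t),y+r*np.sin(t),0*t+z]
A=crop(cv2.imread('pics/scene0.png'),135,278,44,[(sq(.511,-.2828),(0,255,0)),(ci(.511,-.2828,.034,.025),(0,255,0))])
b=tcp[2]-.028
B=crop(c['image'][:,:,::-1].copy(),132,265,44,[(ci(*tcp[:2],b,.022),(0,255,0)),(ci(*tcp[:2],b+.066,.022),(0,255,0)),(ci(*tcp[:2],b+.084,.012),(0,255,255))])
cv2.imwrite('pics/ov.png',np.hstack([A,B])); print(tcp)
E
python3 k.py
```

```text
scene edges [-15.5827   0.511   -0.276 ] avg [ 0.511  -0.2764]
top edges [-13.3087   0.5085  -0.2745] avg [ 0.508 -0.275]
[ 0.50929835 -0.28502318  0.1220855 ]
```

View pics/ov.png

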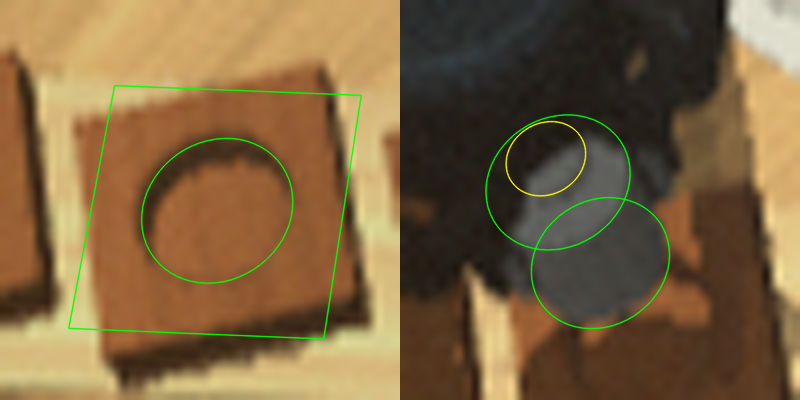

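The left overlay shows the pocket rim coinciding with the circle at (0.511, -0.2828), centred at about scene px (158.4, 300.6). The right overlay shows the held weight upright: its right edge and bottom match the outline at the TCP. It needs a correction of about 2 mm before lowering.

Request:
{"method": "play_rows", "body": {"plan": [[36,[-0.0027,0.006,0],0],[36,[-0.0027,0.006,0.04],0],[36,[-0.0027,0.006,0.08],0],[36,[-0.0027,0.006,0.11],0],[36,[-0.0027,0.006,0.13],0],[36,[-0.0027,0.006,0.135],0],[36,[-0.0027,0.006,0.135],0],[36,[-0.0027,0.006,0.135],0]]}}

```text
time_s: 9.4
eef_pos: [0.5114, -0.2833, 0.0687]
eef_rot: [0.0, 0.118, 0.993, -0.0]
wrist_force: [-0.3, 0.5, -7.4]
opening: 0.502
grasp_force: 63.1
```

```bash
python3 - <<'E'
from g import *
c=cam('scene'); o=get_obs(); tcp=np.array([.511,-.2828,.0681]); t=np.linspace(0,2*np.pi,60); print(o['eef_pos'],o['wrist_force'].round(1))
def crop(img,u0,v0,s,polys):
    k=cv2.resize(img[v0:v0+s,u0:u0+s],(560,560),interpolation=cv2.INTER_CUBIC); f=560/s
    for P,col in polys:
        q=((proj(c,P)-[u0,v0]+.5)*f-.5); cv2.polylines(k,[np.round(q*8).astype(np.int32)],False,col,1,cv2.LINE_AA,3)
    return k
ci=lambda x,y,z,r:np.c_[x+r*np.cos(t),y+r*np.sin(t),0*t+z]
b=tcp[2]-.028
cv2.imwrite('pics/low.png',crop(c['image'][:,:,::-1].copy(),132,270,50,[(ci(*tcp[:2],b,.022),(0,255,0)),(ci(*tcp[:2],b+.066,.022),(0,255,0)),(ci(*tcp[:2],.034,.025),(255,255,0))]))
E
```

```text
[ 0.5114863  -0.28339476  0.0688644 ] [-0.4 -0.1 -6.9]
```

View pics/low.png

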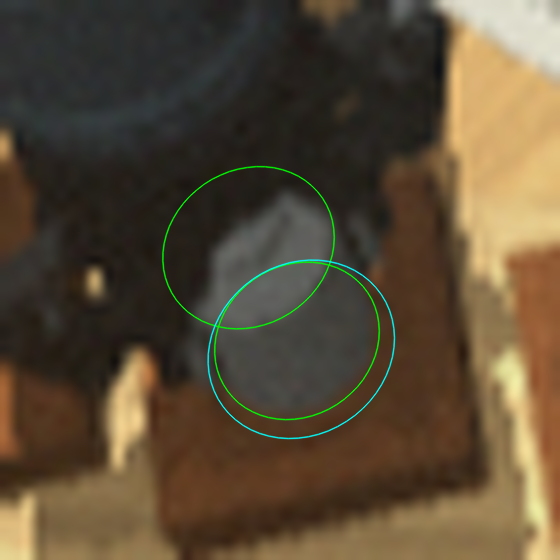

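The weight's lower end sits inside the pocket outline, at about crop (290,400), so I'll lower slowly and watch the force.

Request:
{"method": "play_rows", "body": {"plan": [[36,[0,0,0.01],0],[36,[0,0,0.018],0],[36,[0,0,0.026],0],[36,[0,0,0.026],0],[36,[0,0,0.026],0]]}}

```text
time_s: 9.95
eef_pos: [0.5109, -0.2829, 0.0575]
eef_rot: [-0.0, 0.118, 0.993, 0.0]
wrist_force: [0.7, -0.0, -6.3]
opening: 0.503
grasp_force: 63.1
```

Request:
{"method": "play_rows", "body": {"plan": [[36,[0,0,0.01],0],[36,[0,0,0.02],0],[36,[0,0,0.027],0],[36,[0,0,0.032],0],[36,[0,0,0.032],0],[36,[0,0,0.032],0]]}}

```text
time_s: 10.55
eef_pos: [0.511, -0.283, 0.0449]
eef_rot: [-0.0, 0.118, 0.993, 0.0]
wrist_force: [-0.3, -0.6, -7.2]
opening: 0.494
grasp_force: 63.1
```

Request:
{"method": "play_rows", "body": {"plan": [[36,[0,0,0.003],0],[36,[0,0,0.005],0],[36,[0,0,0.005],0]]}}

```text
time_s: 10.85
eef_pos: [0.511, -0.283, 0.043]
eef_rot: [0.0, 0.118, 0.993, -0.0]
wrist_force: [-0.5, -0.0, -6.0]
opening: 0.506
grasp_force: 63.5
```

Request:
{"method": "play_rows", "body": {"plan": [[36,[0,0,0.0015],0],[36,[0,0,0.0025],0],[36,[0,0,0.0025],0]]}}

```text
time_s: 11.15
eef_pos: [0.5111, -0.2831, 0.043]
eef_rot: [0.0, 0.118, 0.993, -0.0]
wrist_force: [-3.4, 3.1, 5.9]
opening: 0.503
grasp_force: 64.0
```

The weight has touched the pocket floor at the expected height, so I'll release it gently and retreat.

Request:
{"method": "play_rows", "body": {"plan": [[46,[0,0,0],0],[52,[0,0,0],0],[60,[0,0,0],0],[72,[0,0,0],0],[85.4,[0,0,0],0],[85.4,[0,0,0],0],[85.4,[0,0,0],0]]}}

```text
time_s: 11.85
eef_pos: [0.511, -0.283, 0.0419]
eef_rot: [0.0, 0.118, 0.993, -0.0]
wrist_force: [1.3, 1.0, 0.1]
opening: 0.997
grasp_force: 0.0
```

Request:
{"method": "play_rows", "body": {"plan": [[85.4,[0,0,-0.04],0],[85.4,[0,0,-0.1],0],[85.4,[0,0,-0.2],0],[85.4,[0,0,-0.3],0],[85.4,[0,0,-0.42],0],[85.4,[0,0,-0.54],0],[85.4,[0,0,-0.66],0],[85.4,[0,0,-0.72],0],[85.4,[0,0,-0.72],0]]}}

```text
time_s: 12.75
eef_pos: [0.5125, -0.2841, 0.3369]
eef_rot: [0.004, 0.118, 0.993, -0.003]
wrist_force: [0.3, -0.5, 0.4]
opening: 1.0
grasp_force: 0.0
```

```bash
python3 - <<'E'
from g import *
o=get_obs(); print(o['time_s'],o['eef_pos'],o['q'].round(2))
for n in ['scene','top']:
    c=cam(n); P,u,v=world(c); z=P[:,2]; near=lambda x,y,r:np.hypot(P[:,0]-x,P[:,1]-y)<r
    m=near(.511,-.283,.03)&(z>.088)&(z<.106); k=P[m]
    print(n,'knob',m.sum(),k.mean(0).round(4),((k.min(0)+k.max(0))/2).round(4), 'shoulder', P[near(.511,-.283,.035)&(z>.07)&(z<.088)].mean(0).round(4))
    m=near(.442,.34,.03)&(z>.297)&(z<.312); k=P[m]; print('grip',((k.min(0)+k.max(0))/2).round(4),np.ptp(k,axis=0).round(3))
    # pan by ellipse of bright pixels in image
    img=c['image'].astype(float); 
    M=np.zeros((384,512),np.uint8); mm=near(.524,.065,.088)&(z>.06)&(z<.08)&(c['image'][v,u].min(1)>110); M[v[mm],u[mm]]=1
    ct=max(cv2.findContours(M,cv2.RETR_EXTERNAL,cv2.CHAIN_APPROX_NONE)[0],key=len); el=cv2.fitEllipse(ct); print('pan ell',el, back(c,*el[0],.07).round(4), M.sum())
    for l in ['lamp_stand']:
        for d in masks_of(c,l)[:1]: print(d['rect'])
    m=near(.70,.38,.13)&(z>.003)&(z<.022)&(c['image'][v,u].min(1)>150); Q=P[m]; print('foot',((Q.min(0)+Q.max(0))/2).round(3),np.ptp(Q,axis=0).round(3))
    if n=='scene': cv2.imwrite('pics/placed.png',cv2.resize(c['image'][265:345,90:220,::-1],(780,480),interpolation=cv2.INTER_CUBIC))
E
```

```text
12.75 [ 0.5124545  -0.28407958  0.33691928] [-0.71  0.13  1.45  0.    1.55 -2.04]
scene knob 53 [ 0.5132 -0.2845  0.0974] [ 0.5131 -0.2852  0.0971] shoulder [ 0.5165 -0.2863  0.0793]
grip [0.4441 0.3403 0.3045] [0.029 0.03  0.015]
pan ell ((232.4878692626953, 217.0969696044922), (40.44643020629883, 47.39372253417969), 84.19645690917969) [0.5277 0.0636 0.07  ] 1563
[287.2, 137.8, 90.5, 122.7]
foot [0.681 0.357 0.012] [0.217 0.213 0.019]
top knob 28 [ 0.5079 -0.2832  0.0961] [ 0.5062 -0.2822  0.0954] shoulder [ 0.507  -0.2805  0.0787]
grip [0.4385 0.3409 0.3038] [0.024 0.024 0.013]
pan ell ((269.7408752441406, 210.37635803222656), (37.457576751708984, 37.87830352783203), 122.0898208618164) [0.5215 0.065  0.07  ] 1158
[168.3, 208.4, 84.7, 79.7]
foot [0.681 0.353 0.012] [0.211 0.199 0.019]
```

View pics/placed.png

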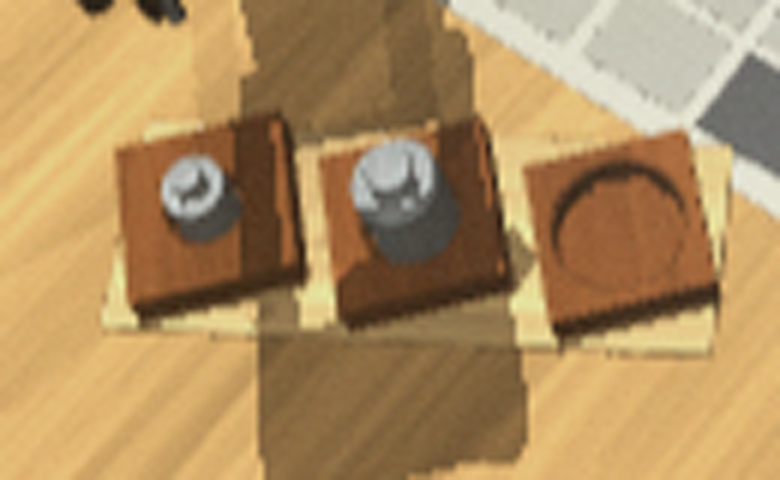

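The weight stands upright in the middle block at crop (405,200), knob top at 0.098 m as it should be. The small and large blocks are unchanged. Next is the lamp.

```bash
python3 - <<'E'
from h import *
B=(.511,-.2828,.3299); G=np.array([.4423,.341]); T=np.array([.525,.065])
to((.4766,.029,.36),(*G,.36),base=B); to((*G,.36),base=(.4766,.029,.36)); to((*G,.261),base=(*G,.36)); to((*T,.261),base=(*G,.261))
c=cam('top');P,u,v=world(c);P=P+[.004,-.0005,.0015];z=P[:,2]
for lab,x,y in (('post',.645,.385),('elbow',.49,.6)):
    Q=P[(np.hypot(P[:,0]-x,P[:,1]-y)<.06)&(z>.238)&(z<.27)]; print(lab,((Q.min(0)+Q.max(0))/2).round(3),np.ptp(Q,axis=0).round(3),Q.mean(0).round(3))
post=np.array([.645,.385]); 
for f in np.linspace(0,1,11):
    h=G+(T-G)*f; d=h-post; r=np.hypot(*d); a=np.arccos(r/.52); th=np.arctan2(d[1],d[0])%(2*np.pi)
    print(round(f,1),'lower',round(th-a-2.18,2),'upper',round(2*a-2.4,2),'linkdir',round(th+a,3))
E
```

```text
(0.4766, 0.029, 0.36) -> [0.2667, 0.7376, -0.0739] mm 315
(np.float64(0.4423), np.float64(0.341), 0.36) -> [0.533, 1.4758, -0.0725] mm 628
(np.float64(0.4423), np.float64(0.341), 0.36) -> [0.2664, 0.7381, 0.0014] mm 314
(np.float64(0.4423), np.float64(0.341), 0.261) -> [-0.0005, -0.0003, 0.2475] mm 99
(np.float64(0.525), np.float64(0.065), 0.261) -> [-0.3629, -0.6222, -0.0015] mm 288
post [0.636 0.399 0.245] [0.062 0.072 0.015] [0.641 0.393 0.244]
elbow [0.503 0.582 0.245] [0.051 0.063 0.013] [0.501 0.586 0.244]
0.0 lower 0.01 upper -0.08 linkdir 4.516
0.1 lower 0.15 upper -0.08 linkdir 4.655
0.2 lower 0.3 upper -0.09 linkdir 4.784
0.3 lower 0.44 upper -0.13 linkdir 4.898
0.4 lower 0.59 upper -0.17 linkdir 4.994
0.5 lower 0.72 upper -0.23 linkdir 5.071
0.6 lower 0.85 upper -0.3 linkdir 5.13
0.7 lower 0.98 upper -0.39 linkdir 5.171
0.8 lower 1.1 upper -0.48 linkdir 5.197
0.9 lower 1.21 upper -0.58 linkdir 5.209
1.0 lower 1.32 upper -0.69 linkdir 5.207
```

Request:
{"method": "play_rows", "body": {"plan": [[85.4,[0.04,0.11,-0.074],0],[85.4,[0.08,0.221,-0.074],0],[85.4,[0.12,0.332,-0.074],0],[85.4,[0.16,0.443,-0.074],0],[85.4,[0.2,0.553,-0.074],0],[85.4,[0.24,0.664,-0.074],0],[85.4,[0.267,0.738,-0.074],0],[85.4,[0.267,0.738,-0.074],0]]}}

```text
time_s: 13.8
eef_pos: [0.4752, 0.0326, 0.3584]
eef_rot: [-0.001, 0.116, 0.993, 0.001]
wrist_force: [-0.3, -0.5, 0.2]
opening: 1.0
grasp_force: 0.0
```

Request:
{"method": "play_rows", "body": {"plan": [[85.4,[0.04,0.11,0],0],[85.4,[0.08,0.221,0],0],[85.4,[0.12,0.332,0],0],[85.4,[0.16,0.443,0],0],[85.4,[0.2,0.553,0],0],[85.4,[0.24,0.664,0],0],[85.4,[0.266,0.738,0],0],[85.4,[0.266,0.738,0],0],[85.4,[0.266,0.738,0],0],[85.4,[0.266,0.738,0],0]]}}

```text
time_s: 14.8
eef_pos: [0.4426, 0.3397, 0.3587]
eef_rot: [-0.0, 0.119, 0.993, -0.001]
wrist_force: [0.3, -0.1, -0.6]
opening: 0.998
grasp_force: 0.0
```

```bash
python3 - <<'E'
from h import *
o=get_obs();print(o['time_s'],o['eef_pos'],o['q'].round(2)); to((.4423,.341,.261))
c=cam('scene'); save(c,'s_lamp.png'); k=cv2.resize(c['image'][60:160,220:340,::-1],(720,600),interpolation=cv2.INTER_CUBIC)
for P in ([.4423,.341,.306],[.4423,.341,.235]):
    q=(proj(c,np.array(P)+[.002,-.0015,0])[0]-[220,60]+.5)*6; cv2.circle(k,tuple(int(x) for x in q),4,(0,255,0),1)
cv2.imwrite('pics/lamp.png',k)
E
```

```text
14.8 [0.44264888 0.3396617  0.35870895] [ 0.44  0.07  1.48 -0.    1.6  -0.89]
(0.4423, 0.341, 0.261) -> [0.0014, 0.0034, 0.2443] mm 98
```

View pics/lamp.png

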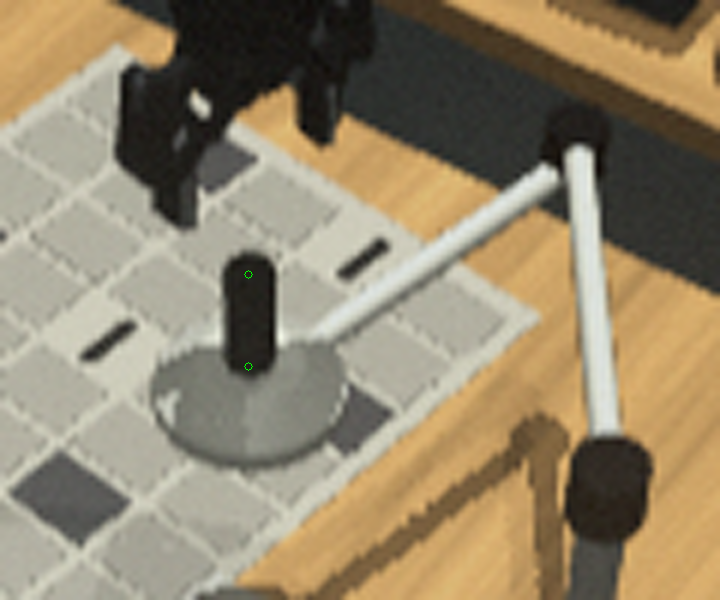

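The markers sit on the grip axis at crop (248,275) and (248,367), with the open gripper straight above.

Request:
{"method": "play_rows", "body": {"plan": [[85.4,[0,0,0.06],0],[85.4,[0,0,0.12],0],[85.4,[0,0,0.18],0],[85.4,[0,0,0.23],0],[85.4,[0,0,0.2475],0],[85.4,[0,0,0.2475],0],[85.4,[0,0,0.2475],0]]}}

```text
time_s: 15.55
eef_pos: [0.443, 0.3407, 0.2617]
eef_rot: [0.001, 0.119, 0.993, 0.0]
wrist_force: [-0.7, 0.5, 0.2]
opening: 0.999
grasp_force: 0.0
```

Request:
{"method": "play_rows", "body": {"plan": [[60,[0,0,0],0],[45,[0,0,0],0],[36,[0,0,0],0],[30,[0,0,0],0],[26,[0,0,0],0],[22,[0,0,0],0],[20,[0,0,0],0],[20,[0,0,0],0],[20,[0,0,0],0]]}}

```text
time_s: 16.45
eef_pos: [0.4425, 0.3413, 0.2611]
eef_rot: [0.0, 0.118, 0.993, 0.0]
wrist_force: [0.0, 1.1, 5.2]
opening: 0.309
grasp_force: 58.7
```

Request:
{"method": "play_rows", "body": {"plan": [[20,[-0.018,-0.031,0],-0.022],[20,[-0.036,-0.062,0],-0.044],[20,[-0.054,-0.093,0],-0.065],[20,[-0.073,-0.124,0],-0.085],[20,[-0.091,-0.156,0],-0.104],[20,[-0.109,-0.187,0],-0.122],[20,[-0.127,-0.218,0],-0.138],[20,[-0.145,-0.249,0],-0.152],[20,[-0.163,-0.28,0],-0.165],[20,[-0.1815,-0.311,0],-0.177]]}}

```text
time_s: 17.45
eef_pos: [0.4844, 0.2039, 0.261]
eef_rot: [0.001, -0.16, 0.987, 0.001]
wrist_force: [2.8, 7.6, 3.2]
opening: 0.314
grasp_force: 58.9
```

```bash
python3 - <<'E'
from h import *
o=get_obs();print(o['time_s'],o['eef_pos'],o['q'].round(2),o['wrist_force'].round(1)); 
# commanded base & rotation
R0=Rn.from_quat([.11813,.9930,0,0]).as_matrix()
b=np.array([.4423,.341,.261])+R0@(np.array([-.1815,-.311,0])*.4); R=R0@Rn.from_euler('z',-.177*np.pi).as_matrix()
print(b,((np.array([.525,.065,.261])-b)@R/.4).round(4)); to((.525,.065,.261))
E
```

```text
17.45 [0.48435636 0.20385337 0.26103835] [ 0.17  0.04  1.7   0.    1.4  -1.72] [2.8 7.6 3.2]
[0.48368888 0.20303957 0.261     ] [ 0.0103 -0.3601  0.    ]
(0.525, 0.065, 0.261) -> [0.013, -0.3615, -0.0007] mm 145
```

Request:
{"method": "play_rows", "body": {"plan": [[20,[0.001,-0.04,0],-0.011],[20,[0.002,-0.08,0],-0.02],[20,[0.003,-0.12,0],-0.028],[20,[0.005,-0.165,0],-0.034],[20,[0.006,-0.21,0],-0.038],[20,[0.007,-0.255,0],-0.041],[20,[0.009,-0.3,0],-0.043],[20,[0.01,-0.34,0],-0.043],[20,[0.0103,-0.36,0],-0.043],[20,[0.0103,-0.36,0],-0.043]]}}

```text
time_s: 18.45
eef_pos: [0.5258, 0.0645, 0.261]
eef_rot: [0.001, -0.224, 0.974, 0.0]
wrist_force: [3.2, 0.5, 5.0]
opening: 0.315
grasp_force: 59.0
```

Request:
{"method": "play_rows", "body": {"plan": [[20,[0,0,0],0],[24,[0,0,0],0],[28,[0,0,0],0],[34,[0,0,0],0],[45,[0,0,0],0],[60,[0,0,0],0],[85.4,[0,0,0],0],[85.4,[0,0,0],0],[85.4,[0,0,0],0]]}}

```text
time_s: 19.35
eef_pos: [0.5248, 0.0651, 0.2604]
eef_rot: [-0.0, -0.225, 0.974, 0.0]
wrist_force: [1.1, -0.2, -0.1]
opening: 1.0
grasp_force: 0.0
```

Request:
{"method": "play_rows", "body": {"plan": [[85.4,[0,0,-0.04],0],[85.4,[0,0,-0.12],0],[85.4,[0,0,-0.2],0],[85.4,[0,0,-0.3],0],[85.4,[0,0,-0.36],0],[85.4,[0,0,-0.36],0]]}}

```text
time_s: 19.95
eef_pos: [0.5263, 0.0649, 0.4092]
eef_rot: [0.004, -0.225, 0.974, -0.001]
wrist_force: [0.2, -0.2, -0.3]
opening: 0.998
grasp_force: 0.0
```

```bash
cat > n.py <<'E'
from g import *
o=get_obs(); print(o['time_s'],o['eef_pos'],o['q'].round(2))
bias={'scene':np.array([.002,-.0015,0]),'top':np.array([-.004,.0005,-.0015])}
for n in ['scene','top']:
    c=cam(n); save(c,n+'_fin.png'); P,u,v=world(c); P=P-bias[n]; z=P[:,2]
    near=lambda x,y,r:np.hypot(P[:,0]-x,P[:,1]-y)<r
    m=near(.525,.065,.035)&(z>.295)&(z<.315); k=P[m]
    if m.sum(): print(n,'grip',m.sum(),((k.min(0)+k.max(0))/2).round(4),np.ptp(k,axis=0).round(3))
    m=near(.525,.065,.07)&(z>.222)&(z<.242); k=P[m]
    if m.sum(): print(n,'head',m.sum(),((k.min(0)+k.max(0))/2).round(4),np.ptp(k,axis=0).round(3),cv2.minEnclosingCircle(k[:,:2].astype(np.float32)))
    if n=='scene': cv2.imwrite('pics/fin.png',cv2.resize(c['image'][60:360,80:480,::-1],(800,600),interpolation=cv2.INTER_CUBIC))
    for l in ['toner_bottle','flake_jar','mixing_cup','small_weight','check_weight']:
        for d in masks_of(c,l)[:1]:
            Q,_,_=world(c,d['mask']); print(n,l,np.median(Q,axis=0).round(3)) if len(Q) else 0
E
python3 n.py
```

```text
19.95 [0.52631588 0.06491279 0.40922641] [-0.1  -0.01  1.47 -0.    1.68 -2.13]
scene grip 76 [0.5258 0.0623 0.3032] [0.027 0.028 0.016]
scene head 566 [0.5289 0.0682 0.2318] [0.106 0.118 0.019] ((0.5211767554283142, 0.06991712749004364), 0.06204643100500107)
scene toner_bottle [ 0.795 -0.053  0.098]
scene flake_jar [0.746 0.151 0.078]
scene mixing_cup [ 0.763 -0.143  0.054]
scene small_weight [ 0.43  -0.343  0.06 ]
scene check_weight [ 0.521 -0.288  0.078]
top head 186 [0.5159 0.0619 0.2313] [0.082 0.089 0.019] ((0.524133026599884, 0.0635363906621933), 0.05024758726358414)
top toner_bottle [ 0.771 -0.033  0.099]
top flake_jar [0.726 0.164 0.082]
top mixing_cup [ 0.775 -0.156  0.039]
top check_weight [0.575 0.224 0.065]
```

```bash
python3 -c "
from h import *
to((.38,-.15,.42),base=(.525,.065,.405))"
```

```text
(0.38, -0.15, 0.42) -> [0.5616, -0.3238, -0.0373] mm 260
```

Request:
{"method": "play_rows", "body": {"plan": [[85.4,[0.06,-0.035,-0.037],0],[85.4,[0.13,-0.075,-0.037],0],[85.4,[0.21,-0.12,-0.037],0],[85.4,[0.3,-0.17,-0.037],0],[85.4,[0.39,-0.22,-0.037],0],[85.4,[0.47,-0.27,-0.037],0],[85.4,[0.53,-0.305,-0.037],0],[85.4,[0.56,-0.324,-0.037],0],[85.4,[0.56,-0.324,-0.037],0],[85.4,[0.56,-0.324,-0.037],0]]}}

```text
time_s: 21.55
eef_pos: [0.3806, -0.1497, 0.4194]
eef_rot: [0.0, -0.225, 0.974, 0.0]
wrist_force: [0.7, 0.6, -0.5]
opening: 0.999
grasp_force: 0.0
```

```bash
cat >> n.py <<'E'
# ellipse of head's outline and pan in top image
E
python3 n.py
```

```text
21.55 [ 0.38055156 -0.14968604  0.41936702] [-0.67 -0.3   1.7   0.    1.75 -2.69]
scene grip 76 [0.5256 0.0643 0.3034] [0.027 0.028 0.017]
scene head 572 [0.5266 0.0678 0.2319] [0.101 0.119 0.02 ] ((0.5205328464508057, 0.06962928175926208), 0.06350506842136383)
scene toner_bottle [ 0.764 -0.143  0.053]
scene flake_jar [0.746 0.151 0.07 ]
scene mixing_cup [ 0.763 -0.142  0.055]
scene check_weight [ 0.522 -0.289  0.079]
top grip 50 [0.527  0.0629 0.3055] [0.028 0.025 0.009]
top head 473 [0.5287 0.0655 0.231 ] [0.1   0.111 0.018] ((0.5214806795120239, 0.06977515667676926), 0.05991845950484276)
top toner_bottle [ 0.77  -0.033  0.101]
top flake_jar [0.727 0.164 0.081]
top mixing_cup [ 0.777 -0.16   0.045]
top check_weight [0.678 0.002 0.065]
```

View pics/fin.png

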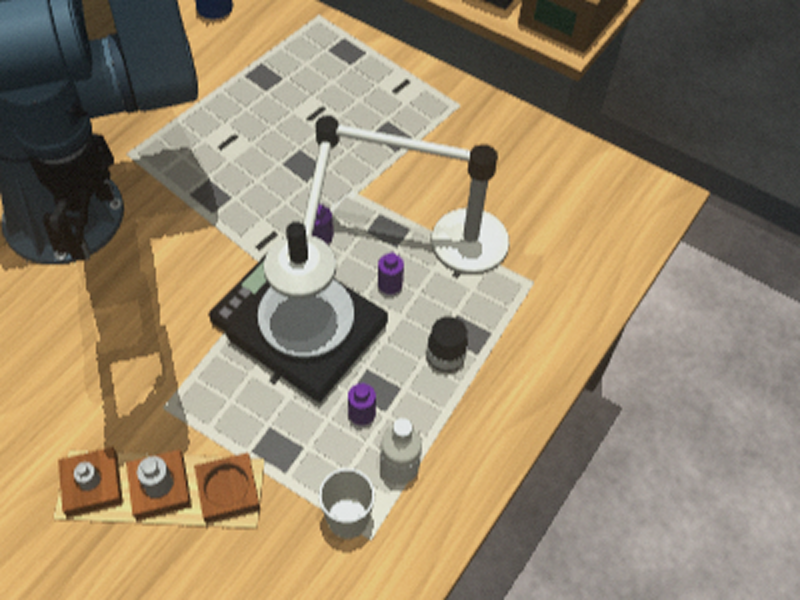

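The final picture shows the lamp head at (300,265), hanging over the empty pan at (306,315). The weight is in the middle block at (155,480), and everything else is where it was. The grip measures (0.526, 0.064) against the pan's (0.525, 0.065).

```bash
python3 -c "
from bench import *;print(hand_in())"
```

```text
the job is handed in; nothing more can be done
None
```

The job is handed in at about 22 s: the check weight stands upright in the medium block, the lamp head hangs within about 2 mm of the pan's centre by measurement, and nothing else was touched.

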